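# Push the wired loudspeakers back into line beside the hi-fi stack

## Robot

A 6-joint arm with a two-finger parallel gripper is mounted at the origin on the work surface. World frame = base frame: x ahead of the robot, y to its left, z up, the work surface at z = 0. Lengths are in m, angles in rad, forces in N, time in s.
With the tool pointing down it reaches from about 0.15 to 0.775 m from the base axis. Payload 6.1 kg.
Tool frame: the origin (TCP) lies at the very end of the fingers, on their centre line; the grasp point (between the pads) lies 19 mm behind it; z points along the fingers, y is the line along which they close (so a half turn about z gives the same grasp; the last joint's range is limited). The gripper opens to 85 mm and grips with 20 to 120 N. Pads are 22 mm wide; open, the fingers measure 114 mm over their backs; the gripper's body (76 mm by 85 mm) begins 54 mm behind the grasp point. The pads swing forward as they close: fully open they stand 13 mm farther back than shut.
Start: joints at [1.118, 0.126, -0.04, 1.405, 0, 1.571], TCP at [0.23, 0.472, 0.231] pointing down, gripper open.
Joint ranges: [-2.72, 2.72], [-0.95, 1.95], [-1.27, 1.35], [-1.78, 2.02], [-1.46, 1.47], [-3.14, 3.14]. Speed limits (rad/s): [2.39, 2.39, 3.01, 3.14, 3.14, 3.14].

## Interface

Orientations are given as a rotation vector (axis times angle).
In Python, from rig import env, get_image, calibration, nets gives the robot as it stands.
- The arm moves only by the tool play_rows, never from a script. Its argument "rows" is a list of rows, each an object of numbers: "tx", "ty", "tz": the shift along the world's x, y, z each as a share of 0.03 m, from -1 to 1; "ax", "ay", "az": the turn, a rotation vector about the world's x, y, z each as a share of 4 degrees, from -1 to 1; "hand": the closure, from -1 (fully open) to 1 (shut). In form: [{"tx": .., "ty": .., "tz": .., "ax": .., "ay": .., "az": .., "hand": ..}, ...]. A call has 1 to 10 rows; each row shifts and turns the commanded pose from where the row before left it; what a row does not reach is not made up. A row lasts 1/12 s, in which the tool goes at most 41.7 mm and 7.16 degrees, less where a joint would pass 70% of its speed; a pose out of reach is approached as far as the arm can. A call with a number of a shift or a turn outside -1 to 1 is refused whole. A call with a gripper value outside its range is refused whole. The fingers move at their own pace and stop on an object; "force" is the grip in N (left out, the last holds). Time passes only in rows, so rows that do not move let the fingers close. It gives the time, the measured TCP pose, the force, the opening and the grip force at its end, in the units of the state.
- env.get_obs(): the state, without advancing time (a new reading comes with each control period).
- get_image(name): name is "scene" or "side" or "wrist"; returns the picture (400x640x3 uint8, red, green, blue); there is no depth.
- calibration(name): a dict with "fx", "fy", "cx", "cy" (pixels), "distortion" ([k1, k2, p1, p2, k3] as OpenCV has them; the pictures are not rectified), "R" (3x3) and "t" (3): a world point X has camera coordinates R X + t; the wrist camera has in their place "hand_eye" (4x4, takes a point from camera to tool coordinates, whose origin is the TCP and whose axes are the flange's). Camera axes: x right, y down, z forward; pixel columns grow to the right and rows downward; lengths in m; the calibration is good to about 2 mm. A picture is of the moment at which its call begins: read the wrist's pose just before it. calibration takes no time and is no camera call.
- env.hand_in(): hands the job in; it is judged then, once.
Trained networks look in the newest picture that a camera, given by its name, has taken for a name from the list of things; names that differ only in an ending like _2 or _b are one class to them, and where a whole thing is asked for, a point or a joint stands for the part that bears it (a point fixed in the world has none). Each returns a list of dicts, best first, with "conf" (0 to 1); they miss things now and then, are a little off and sometimes report something else, mostly with a low value. They report only what shows in the picture. A call takes as long as a camera call. They do not tell look-alikes from the thing itself.
- nets.search_frame(label, camera): "rect" ([left, top, right, bottom] in pixels, round what is visible of it).
- nets.trace(label, camera): "mask" (400x640 bool, what is visible of it) and "rect" ([left, top, right, bottom] in pixels, round what is visible of it).
The state is a dict: "t": time; "joints": joint angles; "joint_vel": joint speeds; "joint_torque": joint torques, N m; "tool_pos": TCP position; "tcp_rot": TCP orientation; "wrist_force": force on the tool from outside, world axes, zero at the start; "moment": the same for the moment, N m; "gripper_width": opening from 0.0 (shut) to 1.0 (fully open); "gripper_force": force on a finger pad.
Only numpy, scipy, OpenCV 4.12 (cv2) and the standard library are available. Lean on these libraries where they do the work, as an engineer would, in place of code of your own. Each camera call takes 0.05 s, during which the arm holds its last target. There are 200 camera calls.

## Task

Both loudspeakers were drawn forward to be wired up: push each one back across the counter to its own side of the hi-fi stack, until its front is level with the stack's front panels and faces the same way, with a gap of about two centimetres (a finger's width) to the stack's side. They are tall and narrow, so push them low down, keep off the exposed drivers, and slide them on their feet without rocking, tipping or lifting them. Do not shift the hi-fi stack or anything else.

Things in the scene. Friction and masses are not known exactly. Their poses are not given: they have to be found in the camera images.
- stack_front (a point): middle of the foot of the hi-fi stack's front panels, at counter height. Stack: amplifier with disc player on top, one loose block 270 mm wide, 280 deep, 187 high, 7 kg. +x runs from the front into the stack (away from the robot), y along the front to the left, z up; its sides are at y = +135 and -135 mm. Knobs stand up to 20 mm out of the panels.
- left_speaker: left loudspeaker (+y side of the stack): tall wooden box 84 mm wide, 94 deep, 250 high, 0.6 to 0.95 kg, on four 4 mm rubber feet near its corners. Origin at the centre of its underside, at counter height; +x from its front to its back, y to its left, z up. Friction on the counter 0.5 to 0.75: a push higher than about 50 mm tends to rock it. Starts within 13 degrees of square with the stack.
- left_front (a point): middle of the foot of the left loudspeaker's front face (towards the robot), at counter height, 47 mm to the -x side of the speaker's origin, same axes. The face is bare wood up to 100 mm high. In place it lies at x = 0, y about +199 mm (a 22 mm gap) seen from the stack's front point; it starts 70 to 140 mm nearer the robot and up to 45 mm farther out.
- left_drivers: two exposed drivers of the left loudspeaker, standing 4 mm (the cone's middle 12 mm) out of its front face: woofer 70 mm across centred 135 mm up, tweeter 46 mm across centred 208 mm up; lowest edge 100 mm above the counter. Same origin and axes as the speaker, with which they move.
- right_speaker: right loudspeaker (-y side of the stack): tall wooden box 84 mm wide, 94 deep, 250 high, 0.6 to 0.95 kg, on four 4 mm rubber feet near its corners. Origin at the centre of its underside, at counter height; +x from its front to its back, y to its left, z up. Friction on the counter 0.5 to 0.75: a push higher than about 50 mm tends to rock it. Starts within 13 degrees of square with the stack.
- right_front (a point): middle of the foot of the right loudspeaker's front face (towards the robot), at counter height, 47 mm to the -x side of the speaker's origin, same axes. The face is bare wood up to 100 mm high. In place it lies at x = 0, y about -199 mm (a 22 mm gap) seen from the stack's front point; it starts 70 to 140 mm nearer the robot and up to 45 mm farther out.
- right_drivers: two exposed drivers of the right loudspeaker, standing 4 mm (the cone's middle 12 mm) out of its front face: woofer 70 mm across centred 135 mm up, tweeter 46 mm across centred 208 mm up; lowest edge 100 mm above the counter. Same origin and axes as the speaker, with which they move.
- remote: black remote control lying flat, 170 x 46 x 18 mm, between the speakers in front of the stack; origin at the centre of its underside, x along its length
- screwdriver: screwdriver lying beside the remote control in front of the stack, about 200 mm long; origin on its underside near mid-length, x along it
- cd_cases: pile of four disc cases, 125 x 154 x 40 mm, lying on top of the hi-fi stack; origin at the centre of its underside
- cleaner_can: aluminium-coloured spray can standing outside the right speaker, 52 mm across, 190 mm high; origin at the centre of its underside
- mug: white mug standing outside the left speaker, 82 mm across and 95 mm high, with its handle on its +y side; origin at the centre of its underside
- multimeter: black handheld meter with a round dial, 150 x 78 x 46 mm, lying on the right; origin at the centre of its underside, x along its length
- plug_tray: small blue plastic tray with plugs, 110 x 150 x 45 mm, on the left, nearer the robot than the mug; origin at the centre of its underside
Not all that is in view belongs to the job. What is shaped like the right_speaker but purple is not meant.

How it is judged:
By the outcome, as a careful person would: the job done as asked, in the order asked, and still so for the second after the job is handed in, with the robot touching nothing.
It also fails if it takes over 67 s, if anything falls off the work surface, if the arm or the gripper's body presses on something with over 40 N, if the wrist force passes 120 N, or if a joint passes its speed limit or range.

## Working session

There is one attempt and no reset: what is moved stays moved. The work goes in short steps, Python scripts to look and compute and a tool call to move; the robot and the scene stay as the last step left them, time stands still between calls to the robot, and variables do not carry over. Pictures are saved under pics/ and viewed, at most 10 in all, crops included, and the job is handed in when it is done.

Besides the shell and the picture viewer there is one more tool, called after "Call:" in YAML: its name, and indented under it one key for each argument. play_rows: Moves the arm, as the interface text tells. Shift numbers are shares of 0.03 m and turn numbers shares of 4 degrees, none past 1 either way. Its arguments: {"type":"object","properties":{"rows":{"type":"array"},"force":{"type":"number"}},"required":["rows"]}

```bash
mkdir -p pics; ls
python3 - <<'E'
from rig import env,get_image,calibration,nets
import cv2,numpy as np
for c in("scene","side"):
    im=get_image(c);cv2.imwrite(f"pics/{c}0.png",im[:,:,::-1])
    k=calibration(c);print(c,{a:np.round(b,4).tolist() for a,b in k.items()})
    for l in("left_speaker","right_speaker","stack_front","remote","cleaner_can","mug","multimeter","plug_tray","screwdriver","left_drivers"):
        print(l,[(np.round(d["rect"]).tolist(),round(float(d["conf"]),2)) for d in nets.search_frame(l,c)])
print(env.get_obs())
E
```

```text
pics
scene {'fx': 389.5408, 'fy': 389.5408, 'cx': 317.073, 'cy': 199.1983, 'distortion': [0.0226, 0.0, 0.0, 0.0, 0.0], 'R': [[0.055, -0.9985, -0.0001], [-0.9535, -0.0525, -0.2969], [0.2965, 0.0164, -0.9549]], 't': [-0.0756, 0.5239, 1.3187]}
left_speaker [([230.0, 164.0, 270.0, 216.0], 0.65)]
right_speaker [([382.0, 236.0, 429.0, 282.0], 0.83), ([434.0, 148.0, 495.0, 203.0], 0.61), ([358.0, 168.0, 394.0, 212.0], 0.59)]
stack_front [([278.0, 100.0, 358.0, 190.0], 0.59)]
remote [([308.0, 200.0, 319.0, 246.0], 0.95), ([365.0, 195.0, 384.0, 209.0], 0.56)]
cleaner_can [([404.0, 154.0, 434.0, 185.0], 0.87)]
mug [([198.0, 146.0, 225.0, 184.0], 0.94), ([305.0, 199.0, 319.0, 247.0], 0.62)]
multimeter [([417.0, 216.0, 462.0, 246.0], 0.91)]
plug_tray [([361.0, 168.0, 394.0, 212.0], 0.73)]
screwdriver [([326.0, 197.0, 333.0, 254.0], 0.69)]
left_drivers [([247.0, 202.0, 263.0, 212.0], 0.69), ([364.0, 195.0, 385.0, 210.0], 0.29)]
side {'fx': 390.4198, 'fy': 390.4198, 'cx': 318.7669, 'cy': 199.3698, 'distortion': [-0.0975, 0.0, 0.0, 0.0, 0.0], 'R': [[0.1622, -0.9866, -0.0197], [-0.6038, -0.0835, -0.
[... 665 characters left out ...]
 269.0], 0.21)]
{'t': 1.1, 'joints': array([ 1.11802544e+00,  1.25758182e-01, -3.95736444e-02,  1.40538659e+00,
        3.44775171e-05,  1.57077926e+00]), 'joint_vel': array([ 0.00063966, -0.00149302,  0.00132961, -0.00107991,  0.00114651,
        0.00037294]), 'joint_torque': array([ 5.08118937e-04, -4.35718954e+01,  3.53094864e+01,  1.22451813e-03,
        3.53040332e-05,  5.15250989e-06]), 'tool_pos': array([0.22965583, 0.47210271, 0.23132856]), 'tcp_rot': array([-7.05121693e-01, -3.06142231e+00, -1.31419177e-04]), 'wrist_force': array([0.9789446 , 0.50224809, 0.4513927 ]), 'moment': array([ 0.01235016, -0.01945514, -0.01218723]), 'gripper_force': 0.0, 'gripper_width': 0.9976937078846453}
```

Run:
```python
import cv2,numpy as np
a=cv2.imread("pics/scene0.png")[90:300,180:510];b=cv2.imread("pics/side0.png")[120:310,190:510]
cv2.imwrite("pics/c1.png",cv2.resize(a,None,fx=2.4,fy=2.4,interpolation=cv2.INTER_CUBIC))
cv2.imwrite("pics/c2.png",cv2.resize(b,None,fx=2.5,fy=2.5,interpolation=cv2.INTER_CUBIC))
```

```text
(no output)
```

View pics/c1.png

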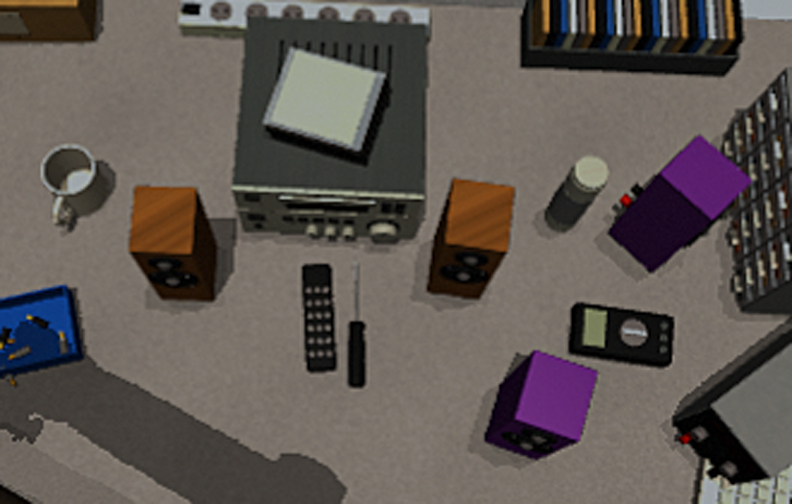

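View pics/c2.png

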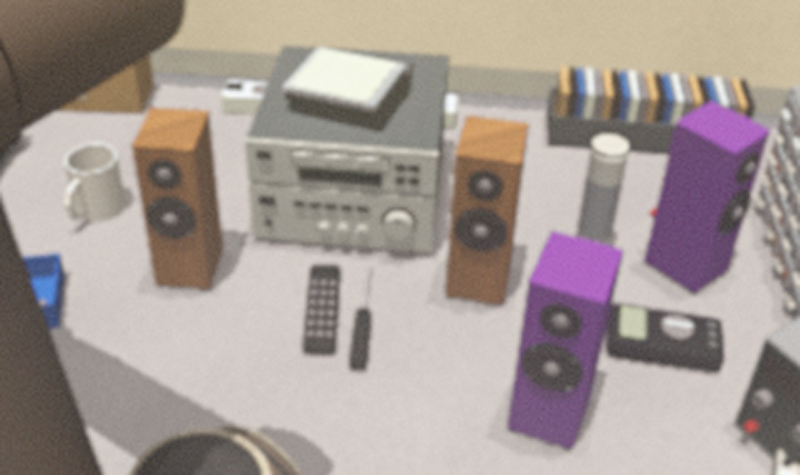

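Left speaker: the brown box at scene px ~(250,190), left of the stack. Right speaker: the brown box at ~(376,190). The look-alikes are the purple boxes at ~(405,260) and ~(465,175), so I rule those out. Next I fit box silhouettes in both cameras.

```bash
cat > h.py <<'E'
from rig import env,get_image,calibration,nets
import cv2,numpy as np
from scipy.optimize import minimize
CAL={c:calibration(c) for c in("scene","side")}
SPK=(-.047,.047,-.042,.042,.003,.25); STK=(0,.28,-.135,.135,0.0,.187)
def proj(c,P):
    k=CAL[c];K=np.array([[k["fx"],0,k["cx"]],[0,k["fy"],k["cy"]],[0,0,1.]])
    return cv2.projectPoints(np.float64(P).reshape(-1,1,3),cv2.Rodrigues(np.array(k["R"]))[0],np.float64(k["t"]),K,np.float64(k["distortion"]))[0][:,0]
def ground(c,px,z):
    k=CAL[c];K=np.array([[k["fx"],0,k["cx"]],[0,k["fy"],k["cy"]],[0,0,1.]])
    u=cv2.undistortPoints(np.float64(px).reshape(1,1,2),K,np.float64(k["distortion"]))[0,0]
    R=np.array(k["R"]);o=-R.T@k["t"];d=R.T@np.r_[u,1];return (o+d*(z-o[2])/d[2])[:2]
def corners(p,b):
    c,s=np.cos(p[2]),np.sin(p[2])
    return [(p[0]+c*x-s*y,p[1]+s*x+c*y,z) for x in b[:2] for y in b[2:4] for z in b[4:]]
def sil(c,p,b):
    h=cv2.convexHull(proj(c,corners(p,b)).astype(np.float32))[:,0]
    m=np.zeros((1600,2560),np.uint8);cv2.fillConvexPoly(m,np.int32(np.round((h*4+1.5)*16)),255,shift=4)
    return cv2.resize(m,(640,400),interpolation=cv2.INTER_AREA)/255.
def cost(p,b,masks):
    return sum((np.abs(sil(c,p,b)-m)).sum() for c,m in masks.items())
def fit(p0,b,masks):
    best=None
    for dy in(-.12,0,.12):
        r=minimize(cost,np.r_[p0[:2],p0[2]+dy],args=(b,masks),method="Nelder-Mead",options=dict(initial_simplex=[np.r_[p0[:2],p0[2]+dy]+d for d in np.array([[0,0,0],[.02,0,0],[0,.02,0],[0,0,.1]])],maxiter=120,xatol=2e-4,fatol=.5))
        if best is None or r.fun<best.fun:best=r
    return best
def wood(im,x0,x1):
    h=cv2.cvtColor(im,cv2.COLOR_RGB2HSV);m=((h[...,0]<18)&(h[...,1]>95)).astype(np.uint8);m[:,:x0]=0;m[:,x1:]=0;m[:155]=0;m[290:]=0
    m=cv2.morphologyEx(m,cv2.MORPH_OPEN,np.ones((2,2)))
    n,l,s,_=cv2.connectedComponentsWithStats(m);i=1+np.argmax(s[1:,4])
    out=np.zeros_like(m);cv2.fillConvexPoly(out,cv2.convexHull(np.argwhere(l==i)[:,::-1].astype(np.int32)),1);return out.astype(float)
def draw(im,c,p,b,col):
    q=np.int32(np.round(proj(c,corners(p,b))*4+1.5))
    for i in range(8):
        for j in(1,2,4):
            if not i&j: cv2.line(im,tuple(q[i].tolist()),tuple(q[i|j].tolist()),col,1,cv2.LINE_AA)
E
cat > m.py <<'E'
from h import *
import sys
tag=sys.argv[1]
im={c:get_image(c) for c in CAL}
def tm(l,c,pt):
    for d in nets.trace(l,c):
        r=d["rect"]
        if r[0]<pt[0]<r[2] and r[1]<pt[1]<r[3]: return d["mask"].astype(np.uint8)
def hull(m):
    o=np.zeros((400,640),np.uint8);cv2.fillConvexPoly(o,cv2.convexHull(np.argwhere(cv2.morphologyEx(m,cv2.MORPH_OPEN,np.ones((3,3))))[:,::-1].astype(np.int32)),1);return o.astype(float)
res={}
C={"L":("left_speaker",SPK,{"scene":(250,190),"side":(262,200)}),"R":("right_speaker",SPK,{"scene":(376,190),"side":(386,200)}),"S":("stack_front",STK,{"scene":(318,150),"side":(330,180)})}
for k,(l,b,pt) in C.items():
    ms={c:tm(l,c,pt[c]) for c in CAL}
    print(k,{c:None if m is None else int(m.sum()) for c,m in ms.items()})
    ms={c:hull(m) for c,m in ms.items() if m is not None}
    p0=np.r_[ground("side",pt["side"],.125),0]
    if k=="S":p0[0]-=.14
    for sub in (list(ms),)+tuple([c] for c in ms):
        r=fit(p0,b,{c:ms[c] for c in sub});print(sub,np.round(r.x[:2]*1000,1),round(np.degrees(r.x[2]),2),round(r.fun,1))
        if len(sub)==len(ms):res[k]=r.x
for c in CAL:
    g=cv2.resize(im[c],None,fx=4,fy=4,interpolation=cv2.INTER_CUBIC)[:,:,::-1].copy()
    for k in res:draw(g,c,res[k],C[k][1],(0,255,0))
    g=g[360:1040,800:1660];cv2.imwrite(f"pics/o{tag}_{c}.png",cv2.resize(g,(759,600)))
E
python3 m.py 1
```

```text
L {'scene': 1499, 'side': 2047}
['scene', 'side'] [522.2 173.2] 3.18 159.5
['scene'] [522.6 174.7] -0.32 66.0
['side'] [522.2 172.8] 4.21 74.9
R {'scene': 1269, 'side': 1967}
['scene', 'side'] [ 553.3 -246.3] -7.83 169.2
['scene'] [ 551.7 -245. ] -7.92 96.0
['side'] [ 553.1 -246.7] -8.24 62.8
S {'scene': 5160, 'side': 4589}
['scene', 'side'] [594.  -39.8] -0.07 345.1
['scene'] [593.4 -40.2] -0.14 125.6
['side'] [602.7 -37.9] -0.33 150.0
```

View pics/o1_scene.png

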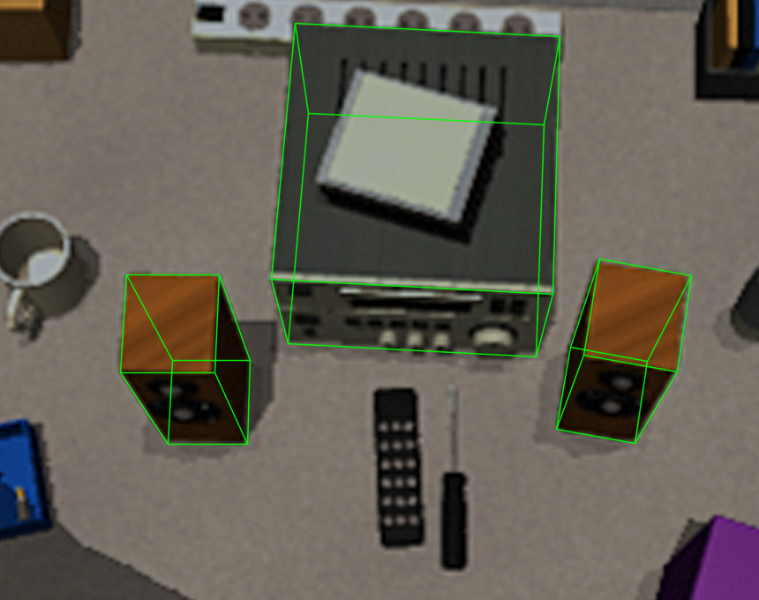

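View pics/o1_side.png

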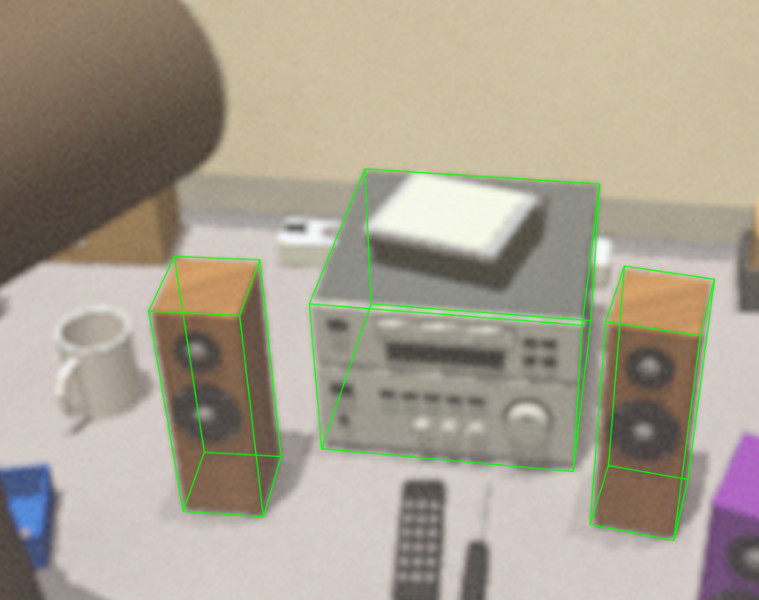

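Both fits line up with the brown boxes and the stack. Left speaker origin is at (522,173), yaw about 3°. Right is at (553,-246), yaw about -8°. Stack front is at about (596,-40), yaw about 0. I'll push with two partly open fingertips, hand tilted back about 45° so its body stays off the drivers.

Call:
play_rows:
  rows:
    - {"tx": 0.6, "ty": -0.8, "az": 0.9, "hand": -0.1}
    - {"tx": 0.6, "ty": -1, "az": 0.9, "hand": -0.1}
    - {"tx": 0.6, "ty": -1, "az": 0.9, "hand": -0.1}
    - {"tx": 0.6, "ty": -1, "az": 0.9, "hand": -0.1}
    - {"tx": 0.6, "ty": -1, "az": 0.9, "hand": -0.1}
    - {"tx": 0.6, "ty": -1, "az": 0.9, "hand": -0.1}
    - {"tx": 0.6, "ty": -1, "az": 0.9, "hand": -0.1}
    - {"tx": 0.5, "ty": -1, "az": 0.3, "hand": -0.1}
    - {"tx": 0.3, "ty": -1, "ay": -0.6, "hand": -0.1}
    - {"tx": 0, "ty": -0.8, "ay": -1, "hand": -0.1}

```text
invalid input at $.rows[0]: expected keys tx, ty, tz, ax, ay, az, hand
```

Call:
play_rows:
  rows:
    - {"ay": -1, "hand": -0.1}
    - {"ay": -1, "hand": -0.1}
    - {"ay": -1, "hand": -0.1}
    - {"ay": -1, "hand": -0.1}
    - {"ay": -1, "hand": -0.1}
    - {"ay": -1, "hand": -0.1}
    - {"ay": -1, "hand": -0.1}
    - {"ay": -1, "hand": -0.1}
    - {"ay": -1, "hand": -0.1}
    - {"ay": -0.6, "hand": -0.1}

```text
invalid input at $.rows[0]: expected keys tx, ty, tz, ax, ay, az, hand
```

```bash
cat > st.py <<'E'
from h import *
from scipy.spatial.transform import Rotation as Ro
def st():
    o=env.get_obs();R=Ro.from_rotvec(o["tcp_rot"]).as_matrix()
    print("t",o["t"],"pos",np.round(o["tool_pos"]*1000,1),"w",round(o["gripper_width"],3),"F",np.round(o["wrist_force"],1));print(np.round(R,3).tolist(),"q",np.round(o["joints"],2))
    return o,R
if __name__=="__main__":
    st();get_image("wrist");cv2.imwrite("pics/w1.png",get_image("wrist")[:,:,::-1])
    print({k:np.round(v,4).tolist() for k,v in calibration("wrist").items()})
E
python3 st.py
```

```text
t 1.5 pos [229.7 472.1 231.3] w 1.002 F [-0.3  0.5 -0.5]
[[-0.899, 0.437, -0.0], [0.437, 0.899, -0.0], [0.0, -0.0, -1.0]] q [ 1.12  0.13 -0.04  1.41  0.    1.57]
{'fx': 289.3339, 'fy': 289.3339, 'cx': 319.2303, 'cy': 197.9579, 'distortion': [-0.003, 0.0, 0.0, 0.0, 0.0], 'hand_eye': [[0.0005, -0.957, -0.2902, 0.0741], [1.0, 0.0004, 0.0006, 0.0005], [-0.0005, -0.2902, 0.957, -0.1432], [0.0, 0.0, 0.0, 1.0]]}
```

View pics/w1.png

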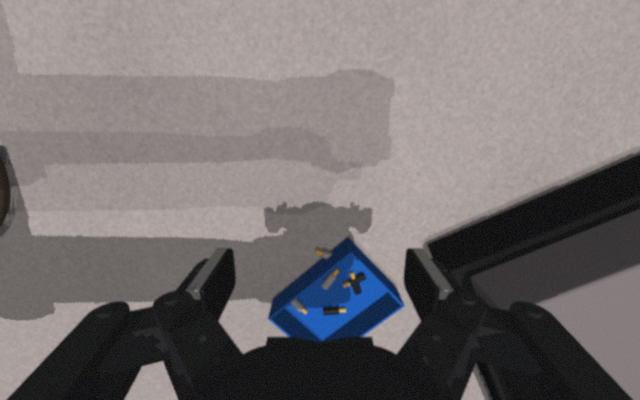

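The wrist view shows the plug tray under the hand. The move was refused because every row needs all seven keys, so I'm resending it.

Call:
play_rows:
  rows:
    - {"tx": 0.6, "ty": -0.8, "tz": 0, "ax": 0, "ay": 0, "az": 0.9, "hand": -0.1}
    - {"tx": 0.6, "ty": -1, "tz": 0, "ax": 0, "ay": 0, "az": 0.9, "hand": -0.1}
    - {"tx": 0.6, "ty": -1, "tz": 0, "ax": 0, "ay": 0, "az": 0.9, "hand": -0.1}
    - {"tx": 0.6, "ty": -1, "tz": 0, "ax": 0, "ay": 0, "az": 0.9, "hand": -0.1}
    - {"tx": 0.6, "ty": -1, "tz": 0, "ax": 0, "ay": 0, "az": 0.9, "hand": -0.1}
    - {"tx": 0.6, "ty": -1, "tz": 0, "ax": 0, "ay": 0, "az": 0.9, "hand": -0.1}
    - {"tx": 0.6, "ty": -1, "tz": 0, "ax": 0, "ay": 0, "az": 0.9, "hand": -0.1}
    - {"tx": 0.4, "ty": -1, "tz": 0, "ax": 0, "ay": 0, "az": 0.2, "hand": -0.1}
    - {"tx": 0.2, "ty": -1, "tz": 0, "ax": 0, "ay": -0.6, "az": 0, "hand": -0.1}
    - {"tx": 0, "ty": -0.8, "tz": 0, "ax": 0, "ay": -1, "az": 0, "hand": -0.1}

```text
t: 2.43
tool_pos: [0.3756, 0.1821, 0.2308]
tcp_rot: [0.003, 3.029, -0.003]
wrist_force: [0.2, -0.6, 1.1]
gripper_width: 0.55
gripper_force: 0.0
```

Call:
play_rows:
  rows:
    - {"tx": 0, "ty": 0, "tz": 0, "ax": 0, "ay": -1, "az": 0, "hand": -0.1}
    - {"tx": 0, "ty": 0, "tz": 0, "ax": 0, "ay": -1, "az": 0, "hand": -0.1}
    - {"tx": 0, "ty": 0, "tz": 0, "ax": 0, "ay": -1, "az": 0, "hand": -0.1}
    - {"tx": 0, "ty": 0, "tz": 0, "ax": 0, "ay": -1, "az": 0, "hand": -0.1}
    - {"tx": 0, "ty": 0, "tz": 0, "ax": 0, "ay": -1, "az": 0, "hand": -0.1}
    - {"tx": 0, "ty": 0, "tz": 0, "ax": 0, "ay": -1, "az": 0, "hand": -0.1}
    - {"tx": 0, "ty": 0, "tz": 0, "ax": 0, "ay": -1, "az": 0, "hand": -0.1}
    - {"tx": 0, "ty": 0, "tz": 0, "ax": 0, "ay": -1, "az": 0, "hand": -0.1}
    - {"tx": 0, "ty": 0, "tz": 0, "ax": 0, "ay": -1, "az": 0, "hand": -0.1}
    - {"tx": 0, "ty": 0, "tz": 0, "ax": 0, "ay": 0, "az": 0, "hand": -0.1}

```text
t: 3.27
tool_pos: [0.3718, 0.1835, 0.2291]
tcp_rot: [-0.005, 2.401, -0.001]
wrist_force: [0.2, 0.1, -1.0]
gripper_width: 0.546
gripper_force: 0.0
```

Run:
```python
from st import *
st()
# decoy location
for px in((405,262),(440,232)): print(ground("scene",px,.12 if px[0]<420 else .04))
im=get_image("wrist");cv2.imwrite("pics/w2.png",im[:,:,::-1])
```

```text
t 3.2667 pos [371.8 183.5 229.1] w 0.546 F [ 0.2  0.1 -1. ]
[[-0.738, -0.003, 0.675], [-0.003, 1.0, 0.001], [-0.675, -0.002, -0.738]] q [ 0.82 -0.57 -0.78  0.79 -0.51  0.66]
[ 0.31338436 -0.34988592]
[ 0.44056975 -0.49382921]
```

View pics/w2.png

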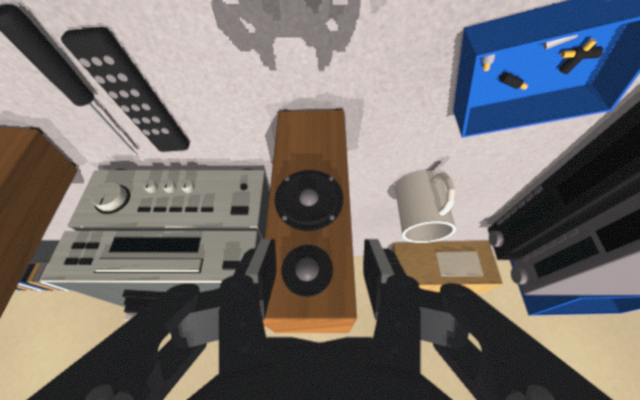

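The wrist view (upside down) shows the left speaker's foot edge from (278,110) to (344,110), the stack's foot from about (88,168) to (266,166), and the bare wood below the woofer. I'll measure from this view and fit the near purple box so I can avoid it.

```bash
cat > w.py <<'E'
from st import *
def wground(px,z,o=None):
    o=o or env.get_obs();k=calibration("wrist");K=np.array([[k["fx"],0,k["cx"]],[0,k["fy"],k["cy"]],[0,0,1.]])
    T=np.eye(4);T[:3,:3]=Ro.from_rotvec(o["tcp_rot"]).as_matrix();T[:3,3]=o["tool_pos"];T=T@np.array(k["hand_eye"])
    u=cv2.undistortPoints(np.float64(px).reshape(1,1,2),K,np.float64(k["distortion"]))[0,0]
    d=T[:3,:3]@np.r_[u,1];return np.round((T[:3,3]+d*(z-T[2,3])/d[2])[:2]*1000,1)
E
python3 - <<'E'
from w import *
for n,px,z in(("spk foot near -y",(278,110),.004),("spk +y",(344,110),.004),("stack foot L",(266,167),0),("stack foot",(88,168),0),("stack top L",(266,230),.187),("stack mug",(425,237),.0)):print(n,wground(px,z))
im=get_image("scene")
g=cv2.cvtColor(im,cv2.COLOR_RGB2HSV);m=((abs(g[...,0].astype(int)-143)<13)&(g[...,1]>90)).astype(np.uint8);m[:,:370]=0;m[:,432:]=0;m[:225]=0
o=np.zeros((400,640),np.uint8);cv2.fillConvexPoly(o,cv2.convexHull(np.argwhere(m)[:,::-1].astype(np.int32)),1)
print(m.sum(),o.sum());r=fit(np.r_[ground("scene",(405,262),.12),-.35],SPK,{"scene":o.astype(float)});print(r.x,r.fun);print(np.round(corners(r.x,SPK)[::2],3))
E
```

```text
spk foot near -y [478.6 132.8]
spk +y [478.2 216.1]
stack foot L [603.2  98.1]
stack foot [ 607.  -196.2]
stack top L [439.9 140.9]
stack mug [891.3 450.6]
1300 1600
[ 0.32031645 -0.34229053 -0.3127743 ] 138.1098039215686
[[ 0.263 -0.368  0.003]
 [ 0.289 -0.288  0.003]
 [ 0.352 -0.397  0.003]
 [ 0.378 -0.317  0.003]]
```

Call:
play_rows:
  rows:
    - {"tx": 0.2, "ty": -0.1, "tz": -0.85, "ax": 0, "ay": 0, "az": 0.0, "hand": -0.1}
    - {"tx": 0.2, "ty": -0.1, "tz": -0.85, "ax": 0, "ay": 0, "az": 0, "hand": -0.1}
    - {"tx": 0.2, "ty": 0, "tz": -0.85, "ax": 0, "ay": 0, "az": 0, "hand": -0.1}
    - {"tx": 0.2, "ty": -0.1, "tz": -0.85, "ax": 0, "ay": 0, "az": 0, "hand": -0.1}
    - {"tx": 0.2, "ty": -0.1, "tz": -0.85, "ax": 0, "ay": 0, "az": 0, "hand": -0.1}
    - {"tx": 0.2, "ty": 0, "tz": -0.85, "ax": 0, "ay": 0, "az": 0, "hand": -0.1}
    - {"tx": 0.2, "ty": 0, "tz": -0.85, "ax": 0, "ay": 0, "az": 0, "hand": -0.1}
    - {"tx": 0.2, "ty": 0, "tz": -0.75, "ax": 0, "ay": 0, "az": 0, "hand": -0.1}
    - {"tx": 0, "ty": 0, "tz": 0, "ax": 0, "ay": 0, "az": 0, "hand": -0.1}

```text
t: 4.12
tool_pos: [0.4209, 0.1703, 0.026]
tcp_rot: [-0.001, 2.409, -0.006]
wrist_force: [-1.2, -0.7, -1.1]
gripper_width: 0.55
gripper_force: 0.0
```

Run:
```python
from w import *
st()
im=get_image("wrist");cv2.imwrite("pics/w3.png",im[:,:,::-1])
```

```text
t 4.1167 pos [420.9 170.3  26. ] w 0.55 F [-1.2 -0.7 -1.1]
[[-0.743, 0.001, 0.669], [-0.002, 1.0, -0.004], [-0.669, -0.005, -0.743]] q [ 0.66 -0.32 -1.15  0.12 -0.42  0.52]
```

View pics/w3.png

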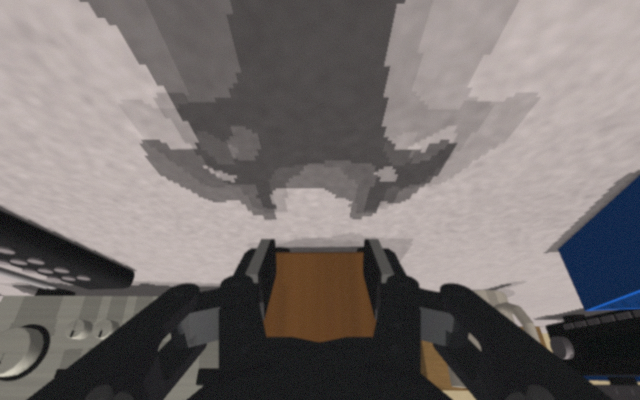

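The fingertips straddle the lower wood evenly, with the foot edge at about row 250. I'll approach and push, watching the force.

Call:
play_rows:
  rows:
    - {"tx": 0.4, "ty": 0, "tz": -0.05, "ax": 0, "ay": 0, "az": 0, "hand": -0.1}
    - {"tx": 0.4, "ty": 0, "tz": -0.05, "ax": 0, "ay": 0, "az": 0, "hand": -0.1}
    - {"tx": 0.3, "ty": 0, "tz": 0, "ax": 0, "ay": 0, "az": 0, "hand": -0.1}
    - {"tx": 0.15, "ty": 0, "tz": 0, "ax": 0, "ay": 0, "az": 0, "hand": -0.1}
    - {"tx": 0.1, "ty": 0, "tz": 0, "ax": 0, "ay": 0, "az": 0, "hand": -0.1}
    - {"tx": 0.1, "ty": 0, "tz": 0, "ax": 0, "ay": 0, "az": 0, "hand": -0.1}
    - {"tx": 0.1, "ty": 0, "tz": 0, "ax": 0, "ay": 0, "az": 0, "hand": -0.1}
    - {"tx": 0.1, "ty": 0, "tz": 0, "ax": 0, "ay": 0, "az": 0, "hand": -0.1}
    - {"tx": 0.1, "ty": 0, "tz": 0, "ax": 0, "ay": 0, "az": 0, "hand": -0.1}

```text
t: 4.92
tool_pos: [0.4739, 0.1725, 0.0272]
tcp_rot: [-0.003, 2.402, 0.001]
wrist_force: [-7.3, 1.5, 4.4]
gripper_width: 0.553
gripper_force: 3.3
```

Call:
play_rows:
  rows:
    - {"tx": 0.1, "ty": 0, "tz": 0, "ax": 0, "ay": 0, "az": 0, "hand": -0.1}
    - {"tx": 0.1, "ty": 0, "tz": 0, "ax": 0, "ay": 0, "az": 0, "hand": -0.1}
    - {"tx": 0.1, "ty": 0, "tz": 0, "ax": 0, "ay": 0, "az": 0, "hand": -0.1}
    - {"tx": 0.1, "ty": 0, "tz": 0, "ax": 0, "ay": 0, "az": 0, "hand": -0.1}
    - {"tx": 0.1, "ty": 0, "tz": 0, "ax": 0, "ay": 0, "az": 0, "hand": -0.1}

```text
t: 5.33
tool_pos: [0.4888, 0.1722, 0.0271]
tcp_rot: [-0.002, 2.402, -0.0]
wrist_force: [-8.2, -0.6, 5.4]
gripper_width: 0.55
gripper_force: 3.5
```

```bash
python3 m.py 2; python3 -c "from st import st;st()"
```

```text
L {'scene': 1407, 'side': None}
['scene'] [541.5 174.8] 3.19 93.6
['scene'] [541.5 174.8] 3.19 93.6
R {'scene': 1364, 'side': 2001}
['scene', 'side'] [ 551.6 -245.1] -8.2 156.1
['scene'] [ 551.4 -245.5] -4.7 56.2
['side'] [ 552.4 -245. ] -9.12 74.8
S {'scene': 5026, 'side': 3411}
['scene', 'side'] [594.5 -41. ] 0.2 930.3
['scene'] [593.4 -39.8] -0.04 122.8
['side'] [602.6 -47.6] 1.54 663.6
t 5.7333 pos [489.1 172.1  27.3] w 0.55 F [0.2 0.2 0. ]
[[-0.738, -0.001, 0.674], [-0.001, 1.0, 0.0], [-0.674, -0.001, -0.738]] q [ 0.54 -0.18 -1.08  0.01 -0.35  0.41]
```

Call:
play_rows:
  rows:
    - {"tx": 0.1, "ty": -0.018, "tz": 0, "ax": 0, "ay": 0, "az": 0, "hand": -0.1}
    - {"tx": 0.1, "ty": -0.018, "tz": 0, "ax": 0, "ay": 0, "az": 0, "hand": -0.1}
    - {"tx": 0.1, "ty": -0.018, "tz": 0, "ax": 0, "ay": 0, "az": 0, "hand": -0.1}
    - {"tx": 0.1, "ty": -0.018, "tz": 0, "ax": 0, "ay": 0, "az": 0, "hand": -0.1}
    - {"tx": 0.1, "ty": -0.018, "tz": 0, "ax": 0, "ay": 0, "az": 0, "hand": -0.1}
    - {"tx": 0.1, "ty": -0.018, "tz": 0, "ax": 0, "ay": 0, "az": 0, "hand": -0.1}
    - {"tx": 0.1, "ty": -0.018, "tz": 0, "ax": 0, "ay": 0, "az": 0, "hand": -0.1}
    - {"tx": 0.1, "ty": -0.018, "tz": 0, "ax": 0, "ay": 0, "az": 0, "hand": -0.1}
    - {"tx": 0.1, "ty": -0.018, "tz": 0, "ax": 0, "ay": 0, "az": 0, "hand": -0.1}
    - {"tx": 0.1, "ty": -0.018, "tz": 0, "ax": 0, "ay": 0, "az": 0, "hand": -0.1}

```text
t: 6.57
tool_pos: [0.5188, 0.167, 0.027]
tcp_rot: [-0.003, 2.403, 0.001]
wrist_force: [-7.0, 0.6, 4.3]
gripper_width: 0.55
gripper_force: 3.1
```

Call:
play_rows:
  rows:
    - {"tx": 0.1, "ty": -0.018, "tz": 0, "ax": 0, "ay": 0, "az": 0, "hand": -0.1}
    - {"tx": 0.1, "ty": -0.018, "tz": 0, "ax": 0, "ay": 0, "az": 0, "hand": -0.1}
    - {"tx": 0.1, "ty": -0.018, "tz": 0, "ax": 0, "ay": 0, "az": 0, "hand": -0.1}
    - {"tx": 0.1, "ty": -0.018, "tz": 0, "ax": 0, "ay": 0, "az": 0, "hand": -0.1}
    - {"tx": 0.1, "ty": -0.018, "tz": 0, "ax": 0, "ay": 0, "az": 0, "hand": -0.1}
    - {"tx": 0.1, "ty": -0.018, "tz": 0, "ax": 0, "ay": 0, "az": 0, "hand": -0.1}
    - {"tx": 0.1, "ty": -0.018, "tz": 0, "ax": 0, "ay": 0, "az": 0, "hand": -0.1}
    - {"tx": 0.1, "ty": -0.018, "tz": 0, "ax": 0, "ay": 0, "az": 0, "hand": -0.1}
    - {"tx": 0.1, "ty": -0.018, "tz": 0, "ax": 0, "ay": 0, "az": 0, "hand": -0.1}
    - {"tx": 0.1, "ty": -0.018, "tz": 0, "ax": 0, "ay": 0, "az": 0, "hand": -0.1}

```text
t: 7.4
tool_pos: [0.5488, 0.1616, 0.027]
tcp_rot: [-0.003, 2.403, 0.001]
wrist_force: [-6.8, 0.7, 4.4]
gripper_width: 0.551
gripper_force: 3.2
```

Run:
```python
from w import *
st()
im=get_image("wrist");cv2.imwrite("pics/w4.png",im[:,:,::-1])
```

```text
t 7.4 pos [548.8 161.6  27. ] w 0.551 F [-6.8  0.7  4.4]
[[-0.739, -0.002, 0.674], [-0.002, 1.0, 0.001], [-0.674, -0.0, -0.739]] q [ 0.43 -0.08 -1.01 -0.05 -0.28  0.33]
```

View pics/w4.png

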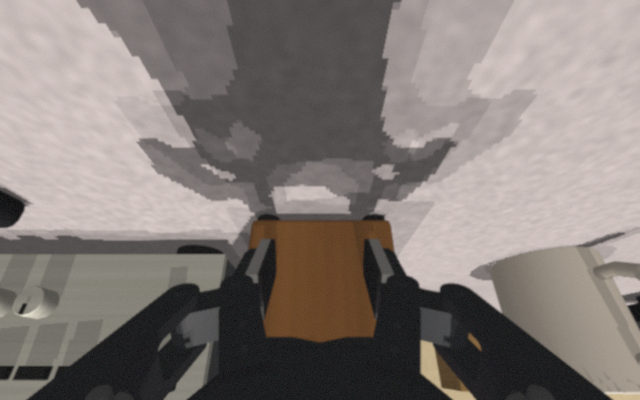

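This view shows the speaker foot edge at row ~221 (cols 250–392) and the stack's panel lower edge at row ~254, with its left end at col ~228. I'll measure these edges by code.

Run:
```python
from w import *
im=cv2.imread("pics/w4.png").astype(int)
for c in (290,320,350): print(c,[(r,*im[r,c]) for r in range(212,226)])
for c in (120,160,215): print(c,[(r,im[r,c].sum()//3) for r in range(232,262)])
for r in(262,275,290):print(r,[(c,im[r,c].sum()//3) for c in range(214,246,2)])
for n,px,z in(("spkfoot",(320,219.5),.004),("spk-y",(249.5,222),.004),("spk+y",(392,222),.004)):print(n,wground(px,z))
for z in(0,.005,.01,.015):print(z,wground((228,254),z),wground((120,254),z))
```

```text
290 [(212, np.int64(142), np.int64(144), np.int64(153)), (213, np.int64(117), np.int64(118), np.int64(125)), (214, np.int64(86), np.int64(88), np.int64(93)), (215, np.int64(78), np.int64(80), np.int64(84)), (216, np.int64(79), np.int64(79), np.int64(84)), (217, np.int64(79), np.int64(82), np.int64(85)), (218, np.int64(77), np.int64(79), np.int64(82)), (219, np.int64(71), np.int64(75), np.int64(83)), (220, np.int64(55), np.int64(66), np.int64(85)), (221, np.int64(47), np.int64(68), np.int64(95)), (222, np.int64(41), np.int64(71), np.int64(104)), (223, np.int64(42), np.int64(71), np.int64(108)), (224, np.int64(47), np.int64(75), np.int64(112)), (225, np.int64(41), np.int64(72), np.int64(109))]
320 [(212, np.int64(139), np.int64(142), np.int64(152)), (213, np.int64(119), np.int64(120), np.int64(126)), (214, np.int64(91), np.int64(93), np.int64(98)), (215, np.int64(79), np.int64(80), np.int64(84)), (216, np.int64(81), np.int64(82), np.int64(85)), (217, np.int64(81), np.int64(83), np.int64(85)), (218, np.int64(79), np.int64(79), np.int64(85)), (219, np.int64(71), np.int64(75), np.int64(81
[... 3477 characters left out ...]
 (230, np.int64(38)), (232, np.int64(35)), (234, np.int64(35)), (236, np.int64(31)), (238, np.int64(33)), (240, np.int64(27)), (242, np.int64(28)), (244, np.int64(37))]
290 [(214, np.int64(43)), (216, np.int64(34)), (218, np.int64(34)), (220, np.int64(30)), (222, np.int64(32)), (224, np.int64(30)), (226, np.int64(27)), (228, np.int64(25)), (230, np.int64(25)), (232, np.int64(28)), (234, np.int64(29)), (236, np.int64(26)), (238, np.int64(35)), (240, np.int64(29)), (242, np.int64(29)), (244, np.int64(29))]
spkfoot [557.3 162.5]
spk-y [560.8 118.7]
spk+y [560.7 207.3]
0 [629.7  86.2] [629.9  -4. ]
0.005 [615.8  90.8] [616.   6.]
0.01 [601.9  95.3] [602.1  16. ]
0.015 [587.9  99.8] [588.2  25.9]
```

Run:
```python
from h import *
a={"scene":cv2.imread("pics/scene0.png"),"side":cv2.imread("pics/side0.png")}
for c,cols,r0,r1 in(("scene",(284,290,296,330,345,350),160,196),("side",(296,304,345,352),176,224)):
    for u in cols:
        v=a[c][:,u].sum(1)//3
        g=np.gradient(v.astype(float))
        pk=[r for r in range(r0,r1) if abs(g[r])>9 and abs(g[r])>=abs(g[r-1]) and abs(g[r])>=abs(g[r+1])]
        print(c,u,v[r0:r1].tolist())
        print("   edges",[(r,round(g[r]),*(np.round(ground(c,(u,r),z)*1000).astype(int).tolist() for z in(.187,.008))) for r in pk])
```

```text
scene 284 [55, 54, 54, 54, 54, 50, 45, 99, 170, 120, 33, 18, 15, 14, 41, 47, 49, 50, 42, 14, 9, 16, 47, 49, 49, 43, 55, 94, 95, 98, 103, 119, 118, 115, 116, 118]
   edges [(167, 62, [602, 70], [673, 90]), (169, -68, [595, 69], [665, 89]), (174, 16, [577, 68], [644, 88]), (178, -18, [562, 66], [628, 86]), (181, 19, [552, 66], [616, 85]), (186, 26, [534, 64], [595, 84]), (190, 10, [520, 63], [579, 82])]
scene 290 [57, 55, 53, 55, 55, 53, 49, 78, 147, 151, 35, 47, 49, 46, 47, 48, 46, 48, 50, 39, 28, 24, 40, 51, 46, 38, 59, 92, 85, 96, 121, 118, 118, 114, 116, 120]
   edges [(167, 49, [603, 49], [674, 67]), (169, -56, [596, 49], [666, 66]), (179, -11, [560, 46], [625, 63]), (182, 14, [549, 45], [613, 62]), (186, 27, [535, 44], [597, 61]), (189, 18, [524, 43], [584, 60])]
scene 296 [53, 54, 54, 53, 53, 52, 50, 51, 109, 157, 49, 52, 104, 29, 44, 48, 47, 54, 56, 50, 50, 50, 48, 46, 46, 45, 53, 78, 94, 101, 97, 103, 119, 112, 112, 113]
   edges [(168, 53, [600, 29], [671, 43]), (170, -52, [593, 28], [663, 42]), (173, -30, [582, 27], [651, 42]), (187, 20, [533, 24], [594, 38]), (191, 11, [519
[... 2519 characters left out ...]
0, [442, -125], [664, -105]), (221, 16, [381, -132], [588, -113])]
side 352 [137, 133, 144, 180, 201, 179, 156, 149, 150, 143, 122, 108, 122, 140, 136, 123, 122, 130, 142, 142, 134, 126, 134, 147, 150, 151, 140, 120, 133, 174, 200, 196, 178, 157, 151, 149, 148, 151, 145, 138, 138, 134, 137, 132, 120, 114, 115, 144]
   edges [(179, 28, [604, -132], [864, -112]), (181, -22, [592, -133], [849, -114]), (186, -18, [563, -136], [813, -117]), (188, 16, [551, -137], [799, -119]), (193, 10, [524, -139], [764, -122]), (198, 10, [497, -142], [731, -125]), (202, -16, [476, -144], [705, -128]), (205, 34, [460, -145], [686, -129]), (208, -20, [445, -147], [668, -131]), (223, 30, [375, -154], [580, -140])]
```

The bright strip is the top of the front panel, and its front edge is at x≈594 in the scene camera, yaw≈0. Next I re-fit the left speaker with the same camera.

```bash
cat > t.py <<'E'
from w import *
def top(sx,lab,z=.25):
    im=get_image("scene");h=cv2.cvtColor(im,cv2.COLOR_RGB2HSV)
    best=None
    for d in nets.trace(lab,"scene"):
        r=d["rect"]
        if abs((r[0]+r[2])/2-sx)<22 and r[1]<215 and r[3]>120:best=d;break
    m=best["mask"];print(lab,np.round(best["rect"]),round(float(best["conf"]),2))
    # bright top face of wood within mask (front face is in shade)
    v=h[...,2].astype(int);t=(cv2.dilate(m.astype(np.uint8),np.ones((3,3)))>0)&(v>105)&(h[...,0]<20)&(h[...,1]>100)
    n,l,s,_=cv2.connectedComponentsWithStats(t.astype(np.uint8));i=1+np.argmax(s[1:,4]);t=(l==i)
    mk=t.astype(float)
    def sl(p):
        q=proj("scene",[(p[0]+np.cos(p[2])*x-np.sin(p[2])*y,p[1]+np.sin(p[2])*x+np.cos(p[2])*y,z) for x,y in((-.047,-.042),(-.047,.042),(.047,.042),(.047,-.042))])
        g=np.zeros((1600,2560),np.uint8);cv2.fillConvexPoly(g,np.int32(np.round((q*4+1.5)*16)),255,shift=4)
        return np.abs(cv2.resize(g,(640,400),interpolation=cv2.INTER_AREA)/255.-mk).sum()
    uv=np.argwhere(t).mean(0)[::-1];p0=np.r_[ground("scene",uv,z),0]
    r=min((minimize(sl,p0,method="Nelder-Mead",options=dict(initial_simplex=[p0,p0+[.01,0,0],p0+[0,.01,0],p0+[0,0,a]])) for a in(.15,-.15)),key=lambda r:r.fun)
    print(" top fit",np.round(r.x[:2]*1000,1),round(np.degrees(r.x[2]),1),"cost",round(r.fun,1),"area",int(t.sum()))
    rr=fit(np.r_[r.x[:2],0],SPK,{"scene":cv2.morphologyEx(m.astype(np.uint8),cv2.MORPH_OPEN,np.ones((3,3))).astype(float)});print(" box fit",np.round(rr.x[:2]*1000,1),round(np.degrees(rr.x[2]),1),round(rr.fun,1))
    # front top edge per column (bright->dark)
    for u in range(int(uv[0])-8,int(uv[0])+9,4):
        c=v[:,u].astype(float);r0=int(uv[1]);g=[c[k]-c[k+1] for k in range(r0,r0+22)];k=r0+int(np.argmax(g))
        hi,lo=c[k-1:k+1].max(),c[k+2:k+4].mean();f=k-.5+sum((c[j]-lo)/(hi-lo) for j in(k,k+1))
        print("  edge",u,round(f,2),np.round(ground("scene",(u,f),z)*1000,1))
if __name__=="__main__":
    st();top(250,"left_speaker");top(376,"right_speaker")
E
python3 t.py
```

```text
t 7.45 pos [549.2 161.5  27.1] w 0.552 F [-1.1  0.5 -1.3]
[[-0.739, -0.002, 0.674], [-0.001, 1.0, 0.001], [-0.674, -0.0, -0.739]] q [ 0.43 -0.08 -1.01 -0.05 -0.29  0.33]
left_speaker [238. 143. 275. 194.] 0.97
 top fit [623.7 164.9] -1.9 cost 397.3 area 303
 box fit [600.9 163.2] 0.7 80.7
  edge 243 170.99 [555.7 192.3]
  edge 247 171.38 [555.1 179.4]
  edge 251 171.64 [554.9 166.5]
  edge 255 172.31 [553.3 153.5]
  edge 259 172.15 [554.6 140.8]
right_speaker [358. 167. 396. 214.] 0.94
 top fit [ 554.2 -245.6] -7.2 cost 183.5 area 563
 box fit [ 552.4 -246.2] -4.7 65.0
  edge 371 191.31 [ 509.6 -217.8]
  edge 375 192.32 [ 507.  -230.4]
  edge 379 192.65 [ 506.6 -243. ]
  edge 383 193.23 [ 505.3 -255.5]
  edge 387 194.08 [ 503.2 -268.1]
```

Call:
play_rows:
  rows:
    - {"tx": 0.1, "ty": -0.01, "tz": 0, "ax": 0, "ay": 0, "az": 0, "hand": -0.1}
    - {"tx": 0.1, "ty": -0.01, "tz": 0, "ax": 0, "ay": 0, "az": 0, "hand": -0.1}
    - {"tx": 0.1, "ty": -0.01, "tz": 0, "ax": 0, "ay": 0, "az": 0, "hand": -0.1}
    - {"tx": 0.1, "ty": -0.01, "tz": 0, "ax": 0, "ay": 0, "az": 0, "hand": -0.1}
    - {"tx": 0.1, "ty": -0.01, "tz": 0, "ax": 0, "ay": 0, "az": 0, "hand": -0.1}
    - {"tx": 0.1, "ty": -0.01, "tz": 0, "ax": 0, "ay": 0, "az": 0, "hand": -0.1}
    - {"tx": 0.1, "ty": -0.02, "tz": 0, "ax": 0, "ay": 0, "az": 0, "hand": -0.1}
    - {"tx": 0.1, "ty": -0.02, "tz": 0, "ax": 0, "ay": 0, "az": 0, "hand": -0.1}
    - {"tx": 0.1, "ty": -0.02, "tz": 0, "ax": 0, "ay": 0, "az": 0, "hand": -0.1}
    - {"tx": 0.1, "ty": -0.01, "tz": 0, "ax": 0, "ay": 0, "az": 0, "hand": -0.1}

```text
t: 8.48
tool_pos: [0.5787, 0.1576, 0.0269]
tcp_rot: [-0.002, 2.403, 0.0]
wrist_force: [-6.0, 0.0, 3.0]
gripper_width: 0.548
gripper_force: 3.1
```

Run:
```python
from t import *
st();top(250,"left_speaker")
o=env.get_obs();im=get_image("wrist").astype(int)
cv2.imwrite("pics/w5.png",im[:,:,::-1])
```

```text
t 8.4833 pos [578.7 157.6  26.9] w 0.548 F [-6.  0.  3.]
[[-0.739, -0.002, 0.674], [-0.002, 1.0, 0.001], [-0.674, -0.001, -0.739]] q [ 0.39 -0.03 -0.97 -0.06 -0.26  0.3 ]
left_speaker [238. 136. 278. 188.] 0.62
 top fit [652.9 161.7] -0.8 cost 388.9 area 298
 box fit [633.3 159.3] -0.3 85.9
  edge 245 162.97 [583.6 188.9]
  edge 249 163.11 [583.8 176. ]
  edge 253 163.26 [584.  163.1]
  edge 257 163.43 [584.1 150.2]
  edge 261 163.68 [584.  137.3][ WARN:0@7.548] global loadsave.cpp:1063 imwrite_ Unsupported depth image for selected encoder is fallbacked to CV_8U.
```

View pics/w5.png

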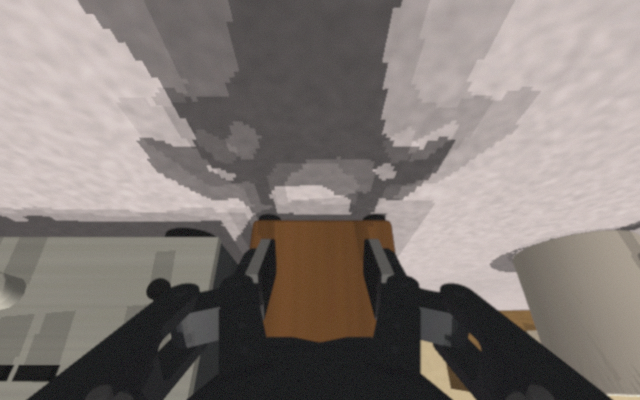

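Wrist view: the speaker foot is at row ~220 and the stack's panel bottom at row ~236, with a clear gap between cols 219 and 251. I'll triangulate the panel edge from the two wrist frames.

Run:
```python
from w import *
a=cv2.imread("pics/w4.png").astype(int).sum(2)/3;b=cv2.imread("pics/w5.png").astype(int).sum(2)/3
def row(im,c,r0,r1):
    v=im[r0:r1,c];return r0+np.interp(104,np.maximum.accumulate(v),np.arange(len(v)))
ra=np.median([row(a,c,245,262) for c in range(100,160,5)]);rb=np.median([row(b,c,228,245) for c in range(100,150,5)])
print(ra,rb)
R=[[-0.739,-.002,.674],[-.002,1,.001],[-.674,0,-.739]]
rv=Ro.from_matrix(R).as_rotvec()
A=dict(tcp_rot=rv,tool_pos=np.array([.5488,.1616,.027]));B=dict(tcp_rot=rv,tool_pos=np.array([.5787,.1576,.027]))
for z in np.arange(0,.020,.002):print(round(z,3),wground((130,ra),z,A),wground((130,rb),z,B))
for z in(.002,.004,.006,.008):print("spk",z,wground((320,220.5),z,A)[0],wground((251,222),z,B),wground((391.5,222),z,B))
```

```text
253.6029761904762 236.44251253132833
0.0 [628.3   5.3] [622.3  21.4]
0.002 [622.8   9. ] [617.6  24.7]
0.004 [617.2  12.8] [612.9  27.9]
0.006 [611.7  16.6] [608.2  31.2]
0.008 [606.1  20.3] [603.5  34.5]
0.01 [600.6  24.1] [598.9  37.8]
0.012 [595.   27.9] [594.2  41.1]
0.014 [589.5  31.7] [589.5  44.4]
0.016 [583.9  35.4] [584.8  47.7]
0.018 [578.4  39.2] [580.1  51. ]
spk 0.002 562.1 [594.2 114.8] [594.  204.2]
spk 0.004 558.0 [590.1 115.8] [589.9 203.1]
spk 0.006 554.0 [586.  116.9] [585.8 201.9]
spk 0.008 549.9 [581.9 117.9] [581.7 200.8]
```

Call:
play_rows:
  rows:
    - {"tx": 0.1, "ty": 0, "tz": 0, "ax": 0, "ay": 0, "az": 0, "hand": -0.1}
    - {"tx": 0.1, "ty": 0, "tz": 0, "ax": 0, "ay": 0, "az": 0, "hand": -0.1}
    - {"tx": 0.07, "ty": 0, "tz": 0, "ax": 0, "ay": 0, "az": 0, "hand": -0.1}
    - {"tx": 0.04, "ty": 0, "tz": 0, "ax": 0, "ay": 0, "az": 0, "hand": -0.1}
    - {"tx": 0, "ty": 0, "tz": 0, "ax": 0, "ay": 0, "az": 0, "hand": -0.1}

```text
t: 9.05
tool_pos: [0.5882, 0.1573, 0.027]
tcp_rot: [-0.001, 2.402, -0.001]
wrist_force: [-3.2, 0.3, -0.2]
gripper_width: 0.551
gripper_force: 1.3
```

Run:
```python
from t import *
st();top(250,"left_speaker")
```

```text
t 9.05 pos [588.2 157.3  27. ] w 0.551 F [-3.2  0.3 -0.2]
[[-0.739, -0.001, 0.674], [-0.001, 1.0, -0.0], [-0.674, -0.001, -0.739]] q [ 0.38 -0.01 -0.95 -0.07 -0.26  0.29]
left_speaker [241. 134. 276. 184.] 0.82
 top fit [663.4 162. ] -1.3 cost 382.0 area 300
 box fit [640.3 158.9] 3.4 101.9
  edge 245 160.09 [593.6 190. ]
  edge 249 160.13 [594.2 177.1]
  edge 253 160.44 [593.8 164.1]
  edge 257 160.58 [594.  151.2]
  edge 261 161.03 [593.2 138.2]
```

Left speaker: front at 593.8 against 594 for the stack, yaw about 0, gap about 22 mm. Now I retreat and cross to the right speaker, adding a 12° roll so the wrist clears the near purple box.

Call:
play_rows:
  rows:
    - {"tx": -0.3, "ty": 0, "tz": 0, "ax": 0, "ay": 0, "az": 0, "hand": -0.1}
    - {"tx": -0.8, "ty": 0, "tz": 0, "ax": 0, "ay": 0, "az": 0, "hand": -0.1}
    - {"tx": -1, "ty": 0, "tz": 0, "ax": 0, "ay": 0, "az": 0, "hand": -0.1}
    - {"tx": -1, "ty": 0, "tz": 0.2, "ax": 0, "ay": 0, "az": 0, "hand": -0.1}
    - {"tx": -1, "ty": 0, "tz": 1, "ax": 0, "ay": 0, "az": 0, "hand": -0.1}
    - {"tx": -0.4, "ty": 0, "tz": 1, "ax": 0, "ay": 0, "az": 0, "hand": -0.1}
    - {"tx": 0, "ty": 0, "tz": 1, "ax": 0, "ay": 0, "az": 0, "hand": -0.1}
    - {"tx": 0, "ty": -0.3, "tz": 1, "ax": 0, "ay": 0, "az": 0, "hand": -0.1}
    - {"tx": 0, "ty": -0.6, "tz": 1, "ax": 0, "ay": 0, "az": 0, "hand": -0.1}
    - {"tx": 0, "ty": -0.8, "tz": 1, "ax": 0, "ay": 0, "az": 0, "hand": -0.1}

```text
t: 9.98
tool_pos: [0.4533, 0.107, 0.215]
tcp_rot: [-0.005, 2.4, 0.002]
wrist_force: [0.7, -0.0, 0.1]
gripper_width: 0.551
gripper_force: 0.0
```

Call:
play_rows:
  rows:
    - {"tx": 0, "ty": -1, "tz": 0.5, "ax": 0, "ay": 0, "az": 0, "hand": -0.1}
    - {"tx": 0, "ty": -1, "tz": 0, "ax": 0, "ay": 0, "az": 0, "hand": -0.1}
    - {"tx": 0, "ty": -1, "tz": 0, "ax": 0, "ay": 0, "az": 0, "hand": -0.1}
    - {"tx": 0, "ty": -1, "tz": 0, "ax": 0, "ay": 0, "az": 0, "hand": -0.1}
    - {"tx": 0, "ty": -1, "tz": 0, "ax": 0, "ay": 0, "az": 0, "hand": -0.1}
    - {"tx": 0, "ty": -1, "tz": 0, "ax": 0, "ay": 0, "az": 0, "hand": -0.1}
    - {"tx": 0, "ty": -1, "tz": 0, "ax": -1, "ay": 0, "az": 0, "hand": -0.1}
    - {"tx": 0, "ty": -1, "tz": 0, "ax": -1, "ay": 0, "az": 0, "hand": -0.1}
    - {"tx": 0, "ty": -1, "tz": 0, "ax": -1, "ay": 0, "az": 0, "hand": -0.1}
    - {"tx": 0, "ty": -1, "tz": 0, "ax": 0, "ay": 0, "az": 0, "hand": -0.1}

```text
t: 10.82
tool_pos: [0.4533, -0.194, 0.2278]
tcp_rot: [-0.102, 2.389, -0.256]
wrist_force: [1.0, 0.4, -0.6]
gripper_width: 0.549
gripper_force: 0.0
```

Run:
```python
from t import *
st();top(250,"left_speaker");top(376,"right_speaker")
```

```text
t 10.8167 pos [ 453.3 -194.   227.8] w 0.549 F [ 1.   0.4 -0.6]
[[-0.738, -0.002, 0.675], [-0.144, 0.977, -0.155], [-0.66, -0.212, -0.721]] q [-0.53 -0.51 -0.81  0.53  0.21 -0.53]
left_speaker [237. 134. 279. 187.] 0.83
 top fit [668.4 161.8] 1.4 cost 402.8 area 277
 box fit [638.7 158.9] 0.2 82.5
  edge 245 160.08 [593.6 190. ]
  edge 249 160.15 [594.1 177.1]
  edge 253 160.46 [593.7 164.1]
  edge 257 160.53 [594.2 151.2]
  edge 261 161.06 [593.1 138.1]
right_speaker [357. 167. 394. 214.] 0.67
 top fit [ 555.4 -245.4] -3.7 cost 313.7 area 432
 box fit [ 552.  -245.1] -6.9 95.4
  edge 369 191.08 [ 510.1 -211.5]
  edge 373 192.23 [ 506.9 -224.1]
  edge 377 192.43 [ 506.9 -236.7]
  edge 381 193.33 [ 504.7 -249.3]
  edge 385 193.62 [ 504.4 -261.8]
```

Call:
play_rows:
  rows:
    - {"tx": 0, "ty": -0.8, "tz": -0.2, "ax": 0, "ay": 0, "az": 0, "hand": -0.1}
    - {"tx": 0, "ty": -0.8, "tz": -0.9, "ax": 0, "ay": 0, "az": 0, "hand": -0.1}
    - {"tx": 0, "ty": 0, "tz": -1, "ax": 0, "ay": 0, "az": 0, "hand": -0.1}
    - {"tx": 0, "ty": 0, "tz": -1, "ax": 0, "ay": 0, "az": 0, "hand": -0.1}
    - {"tx": 0, "ty": 0, "tz": -1, "ax": 0, "ay": 0, "az": 0, "hand": -0.1}
    - {"tx": 0, "ty": 0, "tz": -1, "ax": 0, "ay": 0, "az": 0, "hand": -0.1}
    - {"tx": 0, "ty": 0, "tz": -1, "ax": 0, "ay": 0, "az": 0, "hand": -0.1}
    - {"tx": 0, "ty": 0, "tz": -0.5, "ax": 0, "ay": 0, "az": 0, "hand": -0.1}
    - {"tx": 0, "ty": 0, "tz": 0, "ax": 0, "ay": 0, "az": 0, "hand": -0.1}

```text
t: 11.77
tool_pos: [0.4518, -0.2381, 0.0249]
tcp_rot: [-0.1, 2.397, -0.245]
wrist_force: [-0.8, 0.9, -0.2]
gripper_width: 0.548
gripper_force: 0.0
```

Call:
play_rows:
  rows:
    - {"tx": 0.4, "ty": 0, "tz": 0, "ax": 0, "ay": 0, "az": 0, "hand": -0.1}
    - {"tx": 0.4, "ty": 0, "tz": 0, "ax": 0, "ay": 0, "az": 0, "hand": -0.1}
    - {"tx": 0.3, "ty": 0, "tz": 0, "ax": 0, "ay": 0, "az": 0, "hand": -0.1}
    - {"tx": 0.1, "ty": 0, "tz": 0, "ax": 0, "ay": 0, "az": 0, "hand": -0.1}
    - {"tx": 0.1, "ty": 0, "tz": 0, "ax": 0, "ay": 0, "az": 0, "hand": -0.1}
    - {"tx": 0.1, "ty": 0, "tz": 0, "ax": 0, "ay": 0, "az": 0, "hand": -0.1}
    - {"tx": 0.1, "ty": 0, "tz": 0, "ax": 0, "ay": 0, "az": 0, "hand": -0.1}
    - {"tx": 0.1, "ty": 0, "tz": 0, "ax": 0, "ay": 0, "az": 0, "hand": -0.1}
    - {"tx": 0.1, "ty": 0, "tz": 0, "ax": 0, "ay": 0, "az": 0, "hand": -0.1}
    - {"tx": 0.1, "ty": 0, "tz": 0, "ax": 0, "ay": 0, "az": 0, "hand": -0.1}

```text
t: 12.6
tool_pos: [0.5078, -0.2421, 0.0297]
tcp_rot: [-0.097, 2.391, -0.253]
wrist_force: [-4.9, -1.3, 1.9]
gripper_width: 0.555
gripper_force: 2.2
```

Run:
```python
from t import *
st();top(376,"right_speaker")
```

```text
t 12.6 pos [ 507.8 -242.1   29.7] w 0.555 F [-4.9 -1.3  1.9]
[[-0.739, 0.0, 0.674], [-0.14, 0.978, -0.155], [-0.659, -0.209, -0.723]] q [-0.57 -0.12 -1.06 -0.1   0.23 -0.56]
right_speaker [360. 165. 394. 214.] 0.82
 top fit [ 561.3 -244.1] -4.2 cost 201.2 area 541
 box fit [ 563.1 -245.1] -3.2 67.6
  edge 370 189.14 [ 516.7 -214.6]
  edge 374 190.01 [ 514.5 -227.2]
  edge 378 190.29 [ 514.2 -239.8]
  edge 382 190.71 [ 513.5 -252.3]
  edge 386 191.07 [ 513.  -264.9]
```

Call:
play_rows:
  rows:
    - {"tx": 0.1, "ty": 0, "tz": -0.01, "ax": 0, "ay": 0, "az": 0, "hand": -0.1}
    - {"tx": 0.1, "ty": 0, "tz": -0.01, "ax": 0, "ay": 0, "az": 0, "hand": -0.1}
    - {"tx": 0.1, "ty": 0.01, "tz": 0, "ax": 0, "ay": 0, "az": 0, "hand": -0.1}
    - {"tx": 0.1, "ty": 0.01, "tz": 0, "ax": 0, "ay": 0, "az": 0, "hand": -0.1}
    - {"tx": 0.1, "ty": 0.01, "tz": 0, "ax": 0, "ay": 0, "az": 0, "hand": -0.1}
    - {"tx": 0.1, "ty": 0.01, "tz": 0, "ax": 0, "ay": 0, "az": 0, "hand": -0.1}
    - {"tx": 0.1, "ty": 0.01, "tz": 0, "ax": 0, "ay": 0, "az": 0, "hand": -0.1}
    - {"tx": 0.1, "ty": 0.01, "tz": 0, "ax": 0, "ay": 0, "az": 0, "hand": -0.1}
    - {"tx": 0.1, "ty": 0.01, "tz": 0, "ax": 0, "ay": 0, "az": 0, "hand": -0.1}
    - {"tx": 0.1, "ty": 0.01, "tz": 0, "ax": 0, "ay": 0, "az": 0, "hand": -0.1}

```text
t: 13.53
tool_pos: [0.5383, -0.239, 0.0291]
tcp_rot: [-0.099, 2.391, -0.251]
wrist_force: [-5.6, -0.8, 3.4]
gripper_width: 0.551
gripper_force: 2.6
```

Run:
```python
from t import *
st();top(376,"right_speaker")
```

```text
t 13.5333 pos [ 538.3 -239.    29.1] w 0.551 F [-5.6 -0.8  3.4]
[[-0.738, -0.001, 0.674], [-0.141, 0.978, -0.153], [-0.659, -0.208, -0.722]] q [-0.52 -0.07 -1.02 -0.12  0.2  -0.52]
right_speaker [358. 156. 389. 206.] 0.69
 top fit [ 590.8 -238.6] -0.1 cost 184.3 area 541
 box fit [ 589.2 -236.6] -4.0 108.5
  edge 369 181.02 [ 543.8 -211. ]
  edge 373 181.31 [ 543.5 -223.7]
  edge 377 181.51 [ 543.5 -236.3]
  edge 381 181.86 [ 543. -249.]
  edge 385 182.06 [ 543.  -261.7]
```

Call:
play_rows:
  rows:
    - {"tx": 0.1, "ty": 0, "tz": 0, "ax": 0, "ay": 0, "az": 0, "hand": -0.1}
    - {"tx": 0.1, "ty": 0, "tz": 0, "ax": 0, "ay": 0, "az": 0, "hand": -0.1}
    - {"tx": 0.1, "ty": 0, "tz": 0, "ax": 0, "ay": 0, "az": 0, "hand": -0.1}
    - {"tx": 0.1, "ty": 0, "tz": 0, "ax": 0, "ay": 0, "az": 0, "hand": -0.1}
    - {"tx": 0.1, "ty": 0, "tz": 0, "ax": 0, "ay": 0, "az": 0, "hand": -0.1}
    - {"tx": 0.1, "ty": 0, "tz": 0, "ax": 0, "ay": 0, "az": 0, "hand": -0.1}
    - {"tx": 0.1, "ty": 0, "tz": 0, "ax": 0, "ay": 0, "az": 0, "hand": -0.1}
    - {"tx": 0.1, "ty": 0, "tz": 0, "ax": 0, "ay": 0, "az": 0, "hand": -0.1}
    - {"tx": 0.1, "ty": 0, "tz": 0, "ax": 0, "ay": 0, "az": 0, "hand": -0.1}
    - {"tx": 0.1, "ty": 0, "tz": 0, "ax": 0, "ay": 0, "az": 0, "hand": -0.1}

```text
t: 14.47
tool_pos: [0.5681, -0.2391, 0.0288]
tcp_rot: [-0.099, 2.391, -0.251]
wrist_force: [-4.2, 0.3, -0.8]
gripper_width: 0.55
gripper_force: 1.7
```

Run:
```python
from t import *
st();top(376,"right_speaker")
im=get_image("scene");h=cv2.cvtColor(im,cv2.COLOR_RGB2HSV)
for r in(155,160,165):print(r,[(u,h[r,u].tolist()) for u in list(range(354,362))+list(range(382,392))])
```

```text
t 14.4667 pos [ 568.1 -239.1   28.8] w 0.55 F [-4.2  0.3 -0.8]
[[-0.739, -0.001, 0.674], [-0.141, 0.978, -0.153], [-0.659, -0.208, -0.723]] q [-0.48 -0.02 -0.97 -0.13  0.18 -0.5 ]
right_speaker [357. 146. 392. 197.] 0.66
 top fit [ 619.8 -239.4] 0.1 cost 161.5 area 550
 box fit [ 618.3 -238.9] 0.2 74.3
  edge 369 172.08 [ 574.2 -210.5]
  edge 373 172.53 [ 573.3 -223.3]
  edge 377 172.77 [ 573.2 -236. ]
  edge 381 173.26 [ 572.2 -248.8]
  edge 385 173.12 [ 573.4 -261.6]
155 [(354, [50, 26, 58]), (355, [55, 26, 58]), (356, [30, 29, 44]), (357, [13, 36, 86]), (358, [15, 31, 130]), (359, [15, 36, 128]), (360, [14, 35, 124]), (361, [15, 32, 127]), (382, [13, 208, 109]), (383, [13, 207, 107]), (384, [14, 201, 104]), (385, [14, 204, 100]), (386, [13, 207, 100]), (387, [13, 208, 102]), (388, [14, 200, 107]), (389, [13, 212, 113]), (390, [13, 181, 104]), (391, [15, 43, 96])]
160 [(354, [50, 14, 55]), (355, [48, 25, 52]), (356, [30, 11, 45]), (357, [14, 39, 85]), (358, [15, 36, 128]), (359, [14, 31, 122]), (360, [14, 34, 127]), (361, [15, 40, 101]), (382, [13, 202, 111]), (383, [13, 205, 112]), (384, [14, 201, 114]), (385, [13, 204, 116]), (386, [13, 201, 117]), (387, [13, 202, 116]), (388, [13, 207, 111]), (389, [14, 217, 107]), (390, [13, 180, 99]), (391, [15, 49, 94])]
165 [(354, [45, 19, 55]), (355, [54, 21, 61]), (356, [36, 20, 65]), (357, [17, 36, 99]), (358, [16, 32, 136]), (359, [17, 39, 117]), (360, [13, 71, 65]), (361, [4, 255, 15]), (382, [14, 208, 104]), (383, [14, 204, 105]), (384, [13, 208, 108]), (385, [13, 205, 113]), (386, [14, 204, 116]), (387, [14, 202, 115]), (388, [13, 208, 115]), (389, [13, 213, 115]), (390, [12, 179, 100]), (391, [13, 44, 93])]
```

Call:
play_rows:
  rows:
    - {"tx": 0.1, "ty": 0, "tz": 0, "ax": 0, "ay": 0, "az": 0, "hand": -0.1}
    - {"tx": 0.1, "ty": 0, "tz": 0, "ax": 0, "ay": 0, "az": 0, "hand": -0.1}
    - {"tx": 0.1, "ty": 0, "tz": 0, "ax": 0, "ay": 0, "az": 0, "hand": -0.1}
    - {"tx": 0.1, "ty": 0, "tz": 0, "ax": 0, "ay": 0, "az": 0, "hand": -0.1}
    - {"tx": 0.1, "ty": 0, "tz": 0, "ax": 0, "ay": 0, "az": 0, "hand": -0.1}
    - {"tx": 0.1, "ty": 0, "tz": 0, "ax": 0, "ay": 0, "az": 0, "hand": -0.1}
    - {"tx": 0.05, "ty": 0, "tz": 0, "ax": 0, "ay": 0, "az": 0, "hand": -0.1}
    - {"tx": 0.03, "ty": 0, "tz": 0, "ax": 0, "ay": 0, "az": 0, "hand": -0.1}
    - {"tx": 0, "ty": 0, "tz": 0, "ax": 0, "ay": 0, "az": 0, "hand": -0.1}

```text
t: 15.37
tool_pos: [0.5888, -0.2392, 0.0293]
tcp_rot: [-0.099, 2.39, -0.252]
wrist_force: [-1.1, -0.6, 1.1]
gripper_width: 0.55
gripper_force: 0.6
```

Run:
```python
from t import *
st();top(376,"right_speaker")
```

```text
t 15.3667 pos [ 588.8 -239.2   29.3] w 0.55 F [-1.1 -0.6  1.1]
[[-0.738, -0.001, 0.675], [-0.141, 0.978, -0.153], [-0.66, -0.209, -0.722]] q [-0.46  0.02 -0.94 -0.14  0.16 -0.48]
right_speaker [356. 143. 390. 193.] 0.79
 top fit [ 640.8 -238.7] 0.0 cost 141.6 area 559
 box fit [ 641.8 -239.8] -1.3 96.8
  edge 369 166.04 [ 595.  -210.2]
  edge 373 166.37 [ 594.5 -223. ]
  edge 377 166.64 [ 594.3 -235.8]
  edge 381 167.24 [ 592.9 -248.7]
  edge 385 167.06 [ 594.2 -261.5]
```

Right front is at 594 with yaw about 0. I retreat and take a final check picture.

Call:
play_rows:
  rows:
    - {"tx": -0.3, "ty": 0, "tz": 0, "ax": 0, "ay": 0, "az": 0, "hand": -0.1}
    - {"tx": -0.8, "ty": 0, "tz": 0, "ax": 0, "ay": 0, "az": 0, "hand": -0.1}
    - {"tx": -1, "ty": 0, "tz": 0.1, "ax": 0, "ay": 0, "az": 0, "hand": -0.1}
    - {"tx": -1, "ty": 0, "tz": 0.5, "ax": 0, "ay": 0, "az": 0, "hand": -0.1}
    - {"tx": -0.6, "ty": 0, "tz": 1, "ax": 0, "ay": 0, "az": 0, "hand": -0.1}
    - {"tx": 0, "ty": 0, "tz": 1, "ax": 0, "ay": 0, "az": 0, "hand": -0.1}
    - {"tx": 0, "ty": 0.3, "tz": 1, "ax": 0, "ay": 0, "az": 0, "hand": -0.1}
    - {"tx": 0, "ty": 1, "tz": 1, "ax": 0, "ay": 0, "az": 0, "hand": -0.1}
    - {"tx": 0, "ty": 1, "tz": 1, "ax": 0, "ay": 0, "az": 0, "hand": -0.1}
    - {"tx": 0, "ty": 0, "tz": 0, "ax": 0, "ay": 0, "az": 0, "hand": -0.1}

```text
t: 16.3
tool_pos: [0.4797, -0.1686, 0.2049]
tcp_rot: [-0.105, 2.378, -0.253]
wrist_force: [1.4, -0.3, 0.8]
gripper_width: 0.551
gripper_force: 0.0
```

Call:
play_rows:
  rows:
    - {"tx": -0.5, "ty": 1, "tz": 0.3, "ax": 0, "ay": 0, "az": 0, "hand": -0.1}
    - {"tx": -0.5, "ty": 1, "tz": 0.3, "ax": 0, "ay": 0, "az": 0, "hand": -0.1}
    - {"tx": -0.5, "ty": 1, "tz": 0, "ax": 0, "ay": 0, "az": 0, "hand": -0.1}
    - {"tx": 0, "ty": 0, "tz": 0, "ax": 0, "ay": 0, "az": 0, "hand": -0.1}
    - {"tx": 0, "ty": 0, "tz": 0, "ax": 0, "ay": 0, "az": 0, "hand": -0.1}
    - {"tx": 0, "ty": 0, "tz": 0, "ax": 0, "ay": 0, "az": 0, "hand": -0.1}
    - {"tx": 0, "ty": 0, "tz": 0, "ax": 0, "ay": 0, "az": 0, "hand": -0.1}

```text
t: 16.88
tool_pos: [0.4325, -0.0822, 0.2138]
tcp_rot: [-0.097, 2.391, -0.252]
wrist_force: [-0.2, 0.4, -0.8]
gripper_width: 0.549
gripper_force: 0.0
```

Run:
```python
from t import *
st();top(250,"left_speaker");top(376,"right_speaker")
a=get_image("scene");b=get_image("wrist")
f=lambda i:cv2.resize(i[:,:,::-1],None,fx=2.4,fy=2.4,interpolation=cv2.INTER_CUBIC)
x=f(a[95:215,190:440]);y=cv2.resize(b[:,:,::-1],(480,300))
g=np.zeros((x.shape[0]+300,x.shape[1],3),np.uint8);g[:x.shape[0]]=x;g[x.shape[0]:,:480]=y;cv2.imwrite("pics/fin.png",g);print(g.shape)
```

```text
t 16.8833 pos [432.5 -82.2 213.8] w 0.549 F [-0.2  0.4 -0.8]
[[-0.739, 0.001, 0.674], [-0.14, 0.978, -0.155], [-0.659, -0.209, -0.722]] q [-0.16 -0.65 -0.9   0.57 -0.05 -0.26]
left_speaker [240. 134. 276. 186.] 0.68
 top fit [664.7 161.1] -0.7 cost 414.0 area 268
 box fit [639.8 159.2] 0.2 66.7
  edge 245 160.06 [593.7 190. ]
  edge 249 160.08 [594.4 177.1]
  edge 253 160.46 [593.7 164.1]
  edge 257 160.56 [594.1 151.2]
  edge 261 161.03 [593.2 138.2]
right_speaker [361. 143. 390. 192.] 0.85
 top fit [ 667.5 -238.3] 3.3 cost 416.1 area 275
 box fit [ 639.9 -239.6] -1.2 57.8
  edge 366 166.17 [ 594.  -200.6]
  edge 370 166.05 [ 595.1 -213.4]
  edge 374 166.6 [ 593.9 -226.2]
  edge 378 166.72 [ 594.2 -239. ]
  edge 382 167.16 [ 593.4 -251.9]
(588, 600, 3)
```

View pics/fin.png

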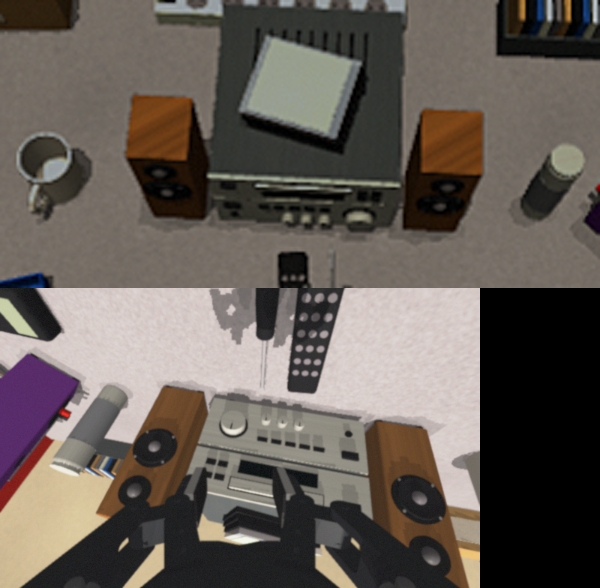

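Both brown speakers flank the stack with matching gaps, and nothing else appears moved. One quick numeric check from the wrist view before handing in.

Run:
```python
from w import *
for n,px,z in(("R out",(220,132),.004),("R in",(276,137),.004),("S R",(287,144),.012),("S L",(487,176),.012),("L in",(491,179),.004),("L out",(573,185),.004)):print(n,wground(px,z))
```

```text
R out [ 597.9 -275.8]
R in [ 589.1 -188.8]
S R [ 590.6 -170.7]
S L [589.   97.6]
L in [603.4 110.3]
L out [588.6 203.4]
```

```bash
python3 -c "
from rig import env
print(env.hand_in())"
```

```text
the job is handed in; nothing more can be done
None
```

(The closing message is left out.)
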